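# Change over the machine vise

### The job

The machine vise still has a finished drilled plate standing in it: crank the vise open, put the plate in the yellow bin, then stand every square bar from the bench mat on its end on the vise bed, side by side between the jaws. Crank the jaw shut until all the bars are gripped tight and upright, and let go. Leave the hammer, the screwdriver and the jar where they are.

Things in the scene. Friction and masses are not known exactly. Their poses are not given: they have to be found in the camera images.
- vise: Dark cast machine vise on a raising block (200 x 200 mm, 80 mm high), fixed to the bench. Origin on the bench under the vise; z up, x along the jaws, y along the screw; the crank is at the -y end. Work stands on the flat bed, 120 mm above the bench and 150 mm wide in x. The jaws are 160 mm long (x -80 to 80) and rise 45 mm above the bed, to z = 165 mm (the moving jaw's cover to 170 mm)
- fixed_jaw (a point): Middle of the top edge of the fixed jaw's face: at x 0, y 30, z 165 mm in the vise's frame. The fixed jaw lies beyond it, to y = 78 mm. The moving jaw's face is at y = 30 mm minus the opening; that jaw is 48 mm thick
- jaw_opening (a joint): Opening between the jaw faces in m, 0 (shut) to 0.061 (wide open). Driven only by the crank, 8 mm for each turn; about 0.023 to 0.029 at the start
- crank_angle (a joint): Angle of the crank in rad, 0 to 48, 0 with the jaws shut, growing as the vise opens: opening = 0.008 * angle / (2 pi). Seen from the crank's end (looking along the vise's +y), clockwise tightens. The crank arm points along (-sin angle, 0, cos angle) in the vise's frame. It stays where left; turning it free takes about 3 N at the handle, tightening it on the work 8 to 15 N
- crank_axis (a point): Centre of the handle's circle: on the crank axis, which is parallel to the vise's y, at x 0, y -169, z 105 mm in the vise's frame
- crank_grip (a point): Middle of the crank's black cylindrical handle sleeve, 22 mm in diameter, 74 mm long, parallel to the vise's y, spinning freely on its pin. It goes round in an upright circle of radius 55 mm about crank_axis (50 to 160 mm above the bench). The crank arm, 11 mm thick, is at its +y end; its -y end is free
- vise_jaw: Moving jaw, 160 (x) x 48 (y) x 45 mm, cast with a bright steel face plate. Its origin coincides with the vise's origin when shut and moves by the opening along the vise's -y; its face is the plane y = 30 mm in its own frame
- plate: Finished aluminium plate, 60 (x) x 22 (y) x 90 (z) mm, 0.32 kg, with dark drilled holes. Origin at the middle of its underside. At the start it stands upright on the vise bed between the jaws, its 22 mm thickness across them, and sticks out 45 mm above them
- mat: Black rubber bench mat, 280 x 180 x 4 mm, fixed; origin at the middle of its underside
- bin: Yellow plastic stacking bin, empty, standing loose on the bench (0.45 kg), 210 (x) x 150 (y) mm outside, walls and floor 4 mm; the back (+x) and the rear 70 % of the sides are 90 mm high, the front 50 mm. Origin at the middle of its underside
- hammer: Hammer lying on the bench, to be left alone
- screwdriver: Screwdriver lying on the bench, to be left alone
- jar: Jar, 64 mm in diameter, 85 mm high, to be left alone
- bar_0: Sawn square aluminium bar, 130 x 30 x 30 mm, about 0.31 kg, lying on the mat at the start (two or three of the three bars are there). Origin at its centre, x along its length; either end may be down
- bar_1: Sawn square aluminium bar, 130 x 30 x 30 mm, about 0.31 kg, lying on the mat at the start (two or three of the three bars are there). Origin at its centre, x along its length; either end may be down
- bar_2: Sawn square aluminium bar, 130 x 30 x 30 mm, about 0.31 kg, lying on the mat at the start (two or three of the three bars are there). Origin at its centre, x along its length; either end may be down
Not all that is in view belongs to the job. Leave any purple look-alike of the bar_2 alone.

How it is judged (in metres and radians):
On the way, in this order (a step that is already met when the one before it is completed fails the run):
1. the finished plate is out of the vise and lies in the yellow bin, let go (x of plate in the frame of bin between -0.105 and 0.105 m and y of plate in the frame of bin between -0.075 and 0.075 m and z of plate in the frame of bin below 0.08 m and linear speed of plate below 0.03 m/s and contact force between the fingers and plate below 0.1 N), for 0.3 s.
2. every bar stands on its end on the vise bed between the jaws (angle between the x axis of each of bar_0, bar_1, bar_2 and the z axis of vise, either way round below 0.1 rad and z of bar_0 in the frame of vise between 0.179 and 0.193 m and x of bar_0 in the frame of vise between -0.07 and 0.07 m and y of bar_0 in the frame of vise between -0.035 and 0.025 m and z of bar_1 in the frame of vise between 0.179 and 0.193 m and x of bar_1 in the frame of vise between -0.07 and 0.07 m and y of bar_1 in the frame of vise between -0.035 and 0.025 m and z of bar_2 in the frame of vise between 0.179 and 0.193 m and x of bar_2 in the frame of vise between -0.07 and 0.07 m and y of bar_2 in the frame of vise between -0.035 and 0.025 m), for 0.2 s.
At the end, for the whole second after the job is handed in: Every bar stands on its end on the vise bed (within 0.1 rad of upright, its foot within about 6 mm of the bed), its middle within 70 mm of the middle of the jaws' length, and is pressed by the moving jaw with more than 25 N; the plate lies still in the yellow bin (all of step 2 and contact force between vise_jaw and bar_0 above 25 N and linear speed of each of bar_0, bar_1, bar_2 below 0.02 m/s and contact force between vise_jaw and bar_1 above 25 N and contact force between vise_jaw and bar_2 above 25 N and x of plate in the frame of bin between -0.105 and 0.105 m and y of plate in the frame of bin between -0.075 and 0.075 m and z of plate in the frame of bin below 0.08 m and linear speed of plate below 0.03 m/s); the robot touches nothing.
It fails at once if the hammer, the screwdriver or the jar is shoved more than 30 mm (distance of any of hammer, screwdriver, jar from where it was at the start of the episode above 0.03 m).
Of bar_0, bar_1, bar_2 only 2 to 3 are there at a start; the rules pass over those that are not, and their reading is None.
At some moment in a run one of bin may be knocked a few centimetres aside while the robot is not near it.
Once in a run the grip may slacken for a moment while it holds something.
It also fails if it takes over 210 s, if anything falls off the work surface, if the arm or the gripper's body presses on something with over 40 N, if the wrist force passes 120 N, or if a joint passes its speed limit or range.

### The arm

A 6-joint arm with a two-finger parallel gripper is mounted at the origin on the work surface. World frame = base frame: x ahead of the robot, y to its left, z up, the work surface at z = 0. Lengths are in mm, angles in rad, forces in N, time in s.
With the tool pointing down it reaches from about 350 to 975 mm from the base axis. Payload 7.1 kg.
Tool frame: the origin (TCP) lies on the front face of the gripper's body, between the roots of the fingers; the fingertips stand 80 mm ahead of it and the grasp point (between the pads) lies 61 mm ahead of it (env.tips_ahead is the distance from the TCP to the fingertips, in mm); z points along the fingers, y is the line along which they close (so a half turn about z gives the same grasp; the last joint's range is limited). The gripper opens to 88 mm and grips with 3 to 60 N. Pads are 20 mm wide; open, the fingers measure 115 mm over their backs; the gripper's body (75 mm by 178 mm) begins 61 mm behind the grasp point.
Start: joints at [-1.138, 0.423, 1.63, -0, 1.089, -0.019], TCP at [272.881, -562.265, 302.675] pointing down, gripper open.
Joint ranges: [-3, 3], [-0.9, 2.11], [0.09, 2.58], [-1.31, 4.45], [0.11, 2.69], [-2.54, 2.54]. Speed limits (rad/s): [2.39, 2.39, 3.01, 3.14, 3.14, 3.14].

### API

Orientations are given as a unit quaternion [x, y, z, w].
In Python, from station import env, set_gripper, viewer, workorder gives the robot as it stands. Calls block until the motion is done:
- env.reach(position, orientation): joint-space move of the TCP to a pose.
- env.move_l(position, rot=None, rate=150, f_stop=None): straight line of the TCP; rot=None keeps the orientation; rate is the mean speed in mm/s. With f_stop (N) it stops when the force on the tool has changed by that much, and returns True; else False.
- env.move_joints(angles): joint-space move.
- set_gripper(opening): finger opening in mm; the grip force is fixed at half the most; returns when the fingers have stopped.
- env.hold(seconds).
- env.ik(position, orientation): joint angles nearest the present ones, or None.
- env.read_state(): the state.
- viewer.camera(name): name is "scene" or "top" or "wrist"; returns the picture (384x512x3 uint8, blue, green, red); there is no depth.
- viewer.camera_params(name): a dict with "fx", "fy", "cx", "cy" (pixels), "pose" (4x4, takes a point from camera to world coordinates); the wrist camera has in their place "tool_from_camera" (4x4, takes a point from camera to tool coordinates, whose origin is the TCP and whose axes are the flange's). Camera axes: x right, y up, looking along -z (the intrinsics and any distortion apply to the point x, -y, -z); pixel columns grow to the right and rows downward; lengths in mm; the calibration is good to about 2 mm. The wrist camera is an equidistant fisheye: a pixel r from the principal point sees the ray r / f radians off the axis. A picture is of the moment at which its call begins: read the wrist's pose just before it. camera_params takes no time and is no camera call.
A pose or a line that the arm cannot do raises env.IKError and nothing moves.
- workorder.sign_off(): hands the job in; it is judged then, once.
The state is a dict: "time_s": time; "qpos": joint angles; "dq": joint speeds; "tau": joint torques, N m; "tool_pos": TCP position; "orientation": TCP orientation; "force": force on the tool from outside, world axes, zero at the start; "wrist_torque": the same for the moment, N m; "width": finger opening in mm; "grip_force": force on a finger pad.
Only numpy, scipy, OpenCV 4.12 (cv2) and the standard library are available. Lean on these libraries where they do the work, as an engineer would, in place of code of your own. Each camera call takes 0.05 s, during which the arm holds its last target. There are 200 camera calls.

## Working session

There is one attempt and no reset: what is moved stays moved. The work goes in short steps, each a Python script; the robot and the scene stay as the last script left them, time stands still between calls to the robot, and variables do not carry over. Pictures are saved under pics/ and viewed, at most 14 in all, crops included, and the job is handed in when it is done.

```bash
ls; mkdir -p pics
python3 - <<'E'
from station import env,viewer
import cv2,numpy as np
for n in ("scene","top"):
    im=viewer.camera(n); cv2.imwrite(f"pics/{n}0.png",cv2.resize(im,None,fx=1.5,fy=1.5)); cv2.imwrite(f"pics/{n}0raw.png",im)
    p=viewer.camera_params(n); print(n,{k:(np.round(v,3).tolist()) for k,v in p.items()})
p=viewer.camera_params("wrist");print({k:(np.round(v,3).tolist()) for k,v in p.items()})
print(env.read_state())
E
```

```text
pics
scene {'fx': 487.971, 'fy': 487.971, 'cx': 261.353, 'cy': 188.307, 'pose': [[-0.848, -0.42, 0.324, 1037.895], [0.53, -0.68, 0.506, 817.044], [0.008, 0.601, 0.799, 1323.006], [0.0, 0.0, 0.0, 1.0]]}
top {'fx': 489.696, 'fy': 489.696, 'cx': 259.756, 'cy': 185.701, 'pose': [[0.02, 0.991, -0.135, 355.603], [-1.0, 0.021, 0.0, 72.953], [0.003, 0.135, 0.991, 1667.4], [0.0, 0.0, 0.0, 1.0]]}
{'fx': 297.319, 'fy': 297.319, 'cx': 252.417, 'cy': 194.826, 'tool_from_camera': [[-0.0, 0.957, 0.291, 80.136], [1.0, 0.001, -0.001, 0.402], [-0.002, 0.291, -0.957, -82.129], [0.0, 0.0, 0.0, 1.0]]}
{'time_s': 0.1, 'qpos': array([-1.13794564e+00,  4.23763104e-01,  1.63060819e+00, -1.21305172e-05,
        1.08857497e+00, -1.89776552e-02]), 'dq': array([ 1.11727780e-03, -1.18807975e-05, -2.71093719e-03, -5.22934977e-04,
        3.60768990e-04, -2.73192936e-04]), 'tau': array([ 2.07448267e-05, -5.45614815e+01, -2.74325109e+01,  6.45378884e-02,
        1.88810454e-02, -3.14621195e-05]), 'tool_pos': array([ 272.75298771, -561.91363624,  301.98228657]), 'orientation': array([ 9.74588888e-01,  2.24000092e-01, -1.44315466e-04, -6.61262323e-04]), 'force': array([0.42604791, 0.06397241, 1.03749512]), 'wrist_torque': array([-0.0089492 ,  0.03724901,  0.05135239]), 'grip_force': 0.0, 'width': 87.74569130968507}
```

View pics/scene0.png

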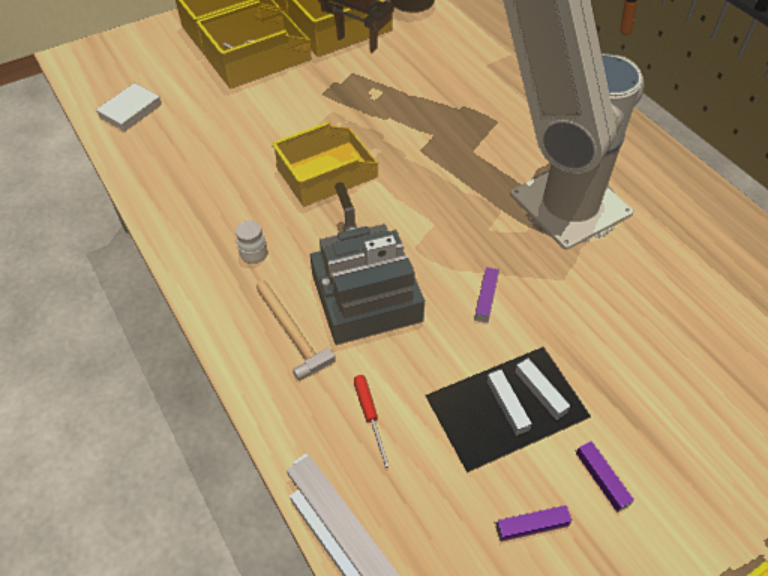

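View pics/top0.png

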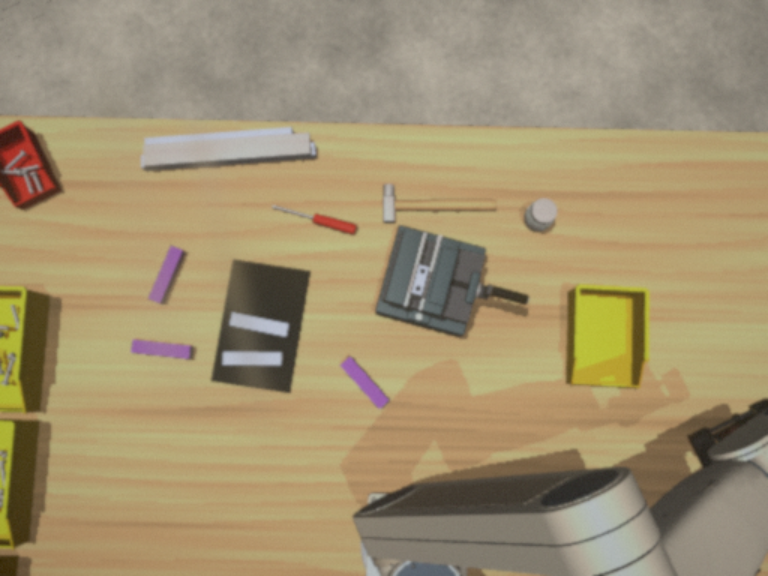

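```bash
cat > lib.py <<'E'
from station import env,set_gripper,viewer,workorder
import numpy as np, cv2
from scipy.spatial.transform import Rotation as R
def rays(name,uv,tool=None):
    p=viewer.camera_params(name); uv=np.atleast_2d(np.array(uv,float))
    a=(uv-[p["cx"],p["cy"]])/[p["fx"],p["fy"]]
    if name=="wrist":
        T=np.eye(4);T[:3,3]=tool[0];T[:3,:3]=R.from_quat(tool[1]).as_matrix()
        P=T@np.array(p["tool_from_camera"]); t=np.linalg.norm(a,axis=1,keepdims=True)
        d=np.hstack([a*np.sinc(t/np.pi),np.cos(t)])
    else:
        P=np.array(p["pose"]); d=np.hstack([a,np.ones((len(a),1))])
    d=d*[1,-1,-1]
    return P[:3,3],d@P[:3,:3].T
def onplane(name,uv,z,tool=None):
    o,d=rays(name,uv,tool); return (o+d*((z-o[2])/d[:,2:3]))[:,:2]
def tri(*obs):
    "least-squares meeting point of rays (o,d)"
    A=np.zeros((3,3));b=np.zeros(3)
    for o,d in obs:
        d=np.ravel(d)/np.linalg.norm(d);M=np.eye(3)-np.outer(d,d);A+=M;b+=M@o
    return np.linalg.solve(A,b)
def wrist(tag,view=True):
    s=env.read_state();im=viewer.camera("wrist");tool=(s["tool_pos"],s["orientation"])
    cv2.imwrite(f"pics/{tag}.png",im);np.save(f"pics/{tag}.npy",np.r_[tool[0],tool[1]]);return im,tool
def load(tag):
    a=np.load(f"pics/{tag}.npy");return cv2.imread(f"pics/{tag}.png"),(a[:3],a[3:])
def down(yaw,tilt=0.):
    "tool pointing down, tool x at yaw in world; tilt>0 swings the tool's z toward -x(tool)... rotation about tool y"
    x=np.array([np.cos(yaw),np.sin(yaw),0]);z=np.array([0,0,-1.]);y=np.cross(z,x)
    return (R.from_matrix(np.c_[x,y,z])*R.from_euler('y',tilt)).as_quat()
E
python3 - <<'E'
from lib import *
for uv,z in [((287,188),80),((260/1.5,324/1.5),34),((252/1.5,359/1.5),34),((607/1.5,340/1.5),0),((516/1.5,297/1.5),130)]:
    print(uv,onplane("top",uv,z))
for yaw in (0,np.pi/2,-np.pi/2,np.pi):
  for xy in ((570,30),(470,330)):
    print(yaw,xy,env.ik([*xy,480],down(yaw)))
E
```

```text
(287, 188) [[566.78624324 -16.99763819]]
(173.33333333333334, 216.0) [[470.75285915 358.40107153]]
(168.0, 239.33333333333334) [[393.02953825 372.633498  ]]
(404.6666666666667, 226.66666666666666) [[ 453.16268731 -423.42626685]]
(344.0, 198.0) [[ 532.03361722 -194.66961348]]
0 (570, 30) [ 3.17332139e-02  1.87637188e-01  1.54789913e+00 -4.44089210e-16
  1.40605633e+00  1.60252954e+00]
0 (470, 330) [ 5.91429492e-01  1.93573731e-01  1.54060276e+00 -4.44089210e-16
  1.40741617e+00  2.16222582e+00]
1.5707963267948966 (570, 30) [ 3.17332139e-02  1.87637188e-01  1.54789913e+00 -4.44089210e-16
  1.40605633e+00  3.17332139e-02]
1.5707963267948966 (470, 330) [ 5.91429492e-01  1.93573731e-01  1.54060276e+00 -4.44089210e-16
  1.40741617e+00  5.91429492e-01]
-1.5707963267948966 (570, 30) None
-1.5707963267948966 (470, 330) None
3.141592653589793 (570, 30) [ 3.17332139e-02  1.87637188e-01  1.54789913e+00 -4.44089210e-16
  1.40605633e+00 -1.53906311e+00]
3.141592653589793 (470, 330) [ 5.91429492e-01  1.93573731e-01  1.54060276e+00 -4.44089210e-16
  1.40741617e+00 -9.79366834e-01]
```

Run:
```python
from lib import *
for tag,p,yaw in [("v1",(650,-20,540),0),("v2",(490,-20,540),np.pi),("m1",(440,365+75,430),np.pi/2),("m2",(440-75,365,430),np.pi)]:
    try:
        env.reach(p,down(yaw)); wrist(tag); print(tag,env.read_state()["time_s"])
    except env.IKError as e: print(tag,e)
a=np.vstack([np.hstack([cv2.imread(f"pics/{t}.png") for t in r]) for r in (("v1","v2"),("m1","m2"))])
cv2.imwrite("pics/quad.png",cv2.resize(a,(800,600),interpolation=cv2.INTER_AREA))
```

```text
v1 2.6417
v2 5.3583
m1 7.4667
m2 8.9167
```

View pics/quad.png

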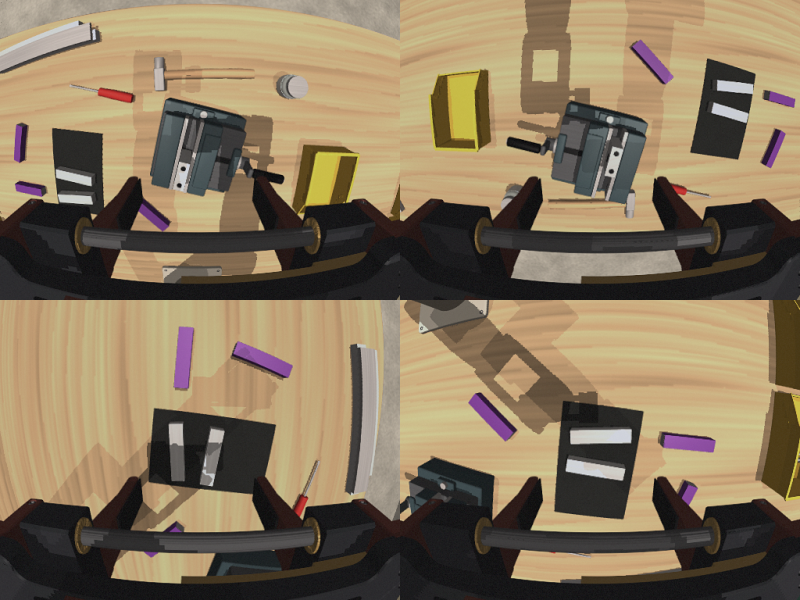

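Run:
```python
import cv2,numpy as np
c=lambda t,x0,x1,y0,y1:cv2.resize(cv2.imread(f"pics/{t}.png")[y0:y1,x0:x1],(400,300),interpolation=cv2.INTER_NEAREST)
# crops 160x120 -> 2.5x
cv2.imwrite("pics/c1.png",np.vstack([np.hstack([c("v1",180,372,112,256),c("v2",130,322,120,264)]),np.hstack([c("m1",190,350,130,250),c("m2",190,350,130,250)])]))
```

```text
(no output)
```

View pics/c1.png

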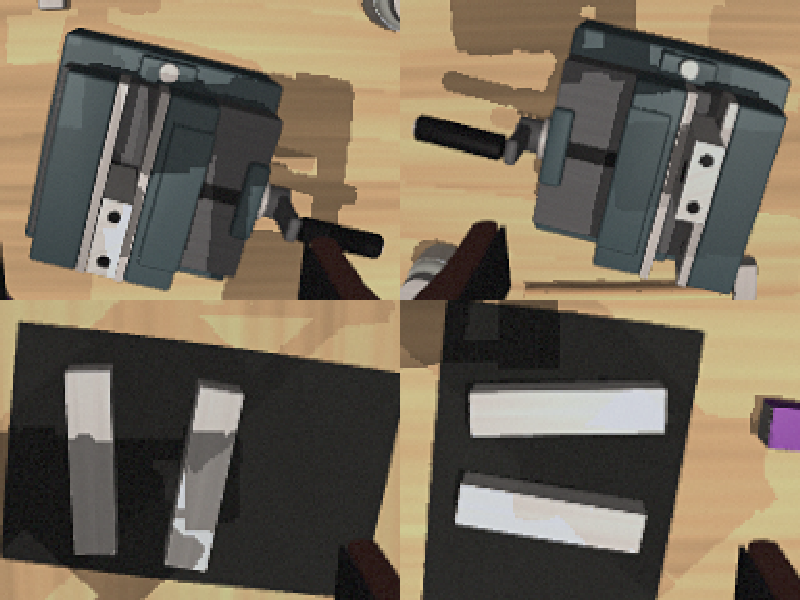

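Run:
```python
import cv2,numpy as np
def c(t,x0,y0):
    im=cv2.imread(f"pics/{t}.png")[y0:y0+150,x0:x0+100]
    im=cv2.resize(im,None,fx=4,fy=4,interpolation=cv2.INTER_CUBIC)
    for k in range(0,100,10):
        L=5 if k%50 else 12
        cv2.line(im,(k*4,0),(k*4,L),(0,0,255),1)
    for k in range(0,150,10):
        L=5 if k%50 else 12
        cv2.line(im,(0,k*4),(L,k*4),(0,0,255),1)
    return im
cv2.imwrite("pics/c2.png",np.hstack([c("v1",210,120),c("v2",215,120)]))
```

```text
(no output)
```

View pics/c2.png

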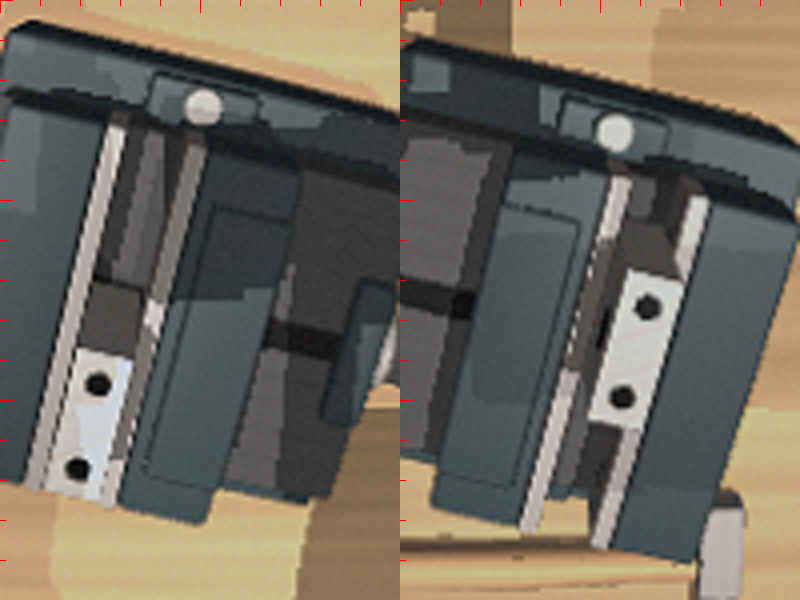

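Run:
```python
from lib import *
t1=load("v1")[1];t2=load("v2")[1]
o1=lambda p:(np.array(p)/4+[210,120]-.375); o2=lambda p:((np.array(p)-[400,0])/4+[215,120]-.375)
P={"F+":((126,124),(590,545)),"F-":((43,489),(690,195)),"Fo+":((110,122),(610,549)),"M+":((190,140),(537,532)),"M-":((100,503),(631,178)),
"hole1":((98,384),(623,397)),"hole2":((78,469),(648,307)),"pA":((78,348),(588,418)),"pB":((132,357),(642,430))}
Q={}
for k,(a,b) in P.items():
    r1=rays("wrist",o1(a),t1);r2=rays("wrist",o2(b),t2);q=tri(r1,r2);Q[k]=q
    print(k,q.round(1),onplane("wrist",o1(a),165,t1).round(1),onplane("wrist",o2(b),165,t2).round(1))
c=(Q["F+"]+Q["F-"])/2;d=Q["F+"]-Q["F-"];print(c,np.linalg.norm(d),np.degrees(np.arctan2(d[1],d[0])))
```

```text
F+ [661.7  -3.2 162.7] [[662.   -2.3]] [[660.4  -4.3]]
F- [506.1  34.5 164.1] [[506.5  35.2]] [[505.9  33.6]]
Fo+ [662.8   4.2 164.5] [[662.8   3.9]] [[662.5   4.5]]
M+ [655.3 -27.2 162.5] [[655.7 -27.1]] [[653.9 -27.3]]
M- [499.4  10.6 163.8] [[500.   10.9]] [[499.2  10.2]]
hole1 [572.6   6.5 211.6] [[554.8  10.5]] [[590.9   8.5]]
hole2 [537.8  14.9 211.3] [[516.1  19.9]] [[552.   17.9]]
pA [584.2   3.8 206.2] [[570.4  18.3]] [[600.3  -5.8]]
pB [584.2   3.5 216.4] [[566.6  -3.7]] [[605.8  16.8]]
[583.89147956  15.64691188 163.40264468] 160.09556759180285 -13.630782232291574
```

Run:
```python
from lib import *
T={k:load(k)[1] for k in("v1","v2","m1","m2")}
f=lambda p,o:(np.array(p)/2.5+o-.3)
m1={"A":[(67,371),(111,369),(115,553),(76,556)],"B":[(201,382),(244,392),(207,572),(165,566)]}
m2={"A":[(667,388),(667,433),(471,438),(469,388)],"B":[(646,514),(641,553),(456,523),(460,485)]}
for k in "AB":
    q=np.array([tri(rays("wrist",f(np.array(a)-[0,300],[190,130]),T["m1"]),rays("wrist",f(np.array(b)-[400,300],[190,130]),T["m2"])) for a,b in zip(m1[k],m2[k])])
    c=q.mean(0);d=(q[0]+q[1]-q[2]-q[3])/2;w=(q[1]+q[2]-q[0]-q[3])/2
    print(k,q.round(1).tolist(),"c",c.round(1),"L",np.linalg.norm(d).round(1),"W",np.linalg.norm(w).round(1),"ang",np.degrees(np.arctan2(d[1],d[0])).round(1))
for a,b in (((326,218),(180,192)),((362,232),(137,177)),((344,225),(158.5,184.5))):
    print("crank",tri(rays("wrist",a,T["v1"]),rays("wrist",b,T["v2"])).round(1))
# bin from top image
im=cv2.imread("pics/top0raw.png");h=cv2.cvtColor(im,cv2.COLOR_BGR2HSV)
m=((h[...,0]>24)&(h[...,0]<34)&(h[...,1]>200)).astype(np.uint8);m=cv2.morphologyEx(m,cv2.MORPH_OPEN,np.ones((3,3)))
n,l,s,c=cv2.connectedComponentsWithStats(m)
for i in range(1,n):
    if s[i,4]>200: print(s[i],c[i])
```

```text
A [[380.2, 436.7, 32.4], [409.8, 437.8, 35.0], [411.3, 308.3, 38.3], [381.1, 305.0, 31.3]] c [395.6 372.   34.3] L 130.6 W 30.4 ang 90.5
B [[469.5, 427.1, 28.0], [496.6, 423.0, 36.0], [474.6, 293.7, 35.0], [445.4, 298.6, 36.9]] c [471.5 360.6  34. ] L 131.0 W 28.7 ang 79.9
crank [ 546.9 -143.4  157.6]
crank [ 519.5 -215.   159.9]
crank [ 533.4 -178.6  158.3]
```

```bash
cat >> lib.py <<'E'
VY=np.radians(-13.6); XV=np.array([np.cos(VY),np.sin(VY),0]); YV=np.array([-np.sin(VY),np.cos(VY),0])
VO=np.array([583.9,15.6,0])-30*YV
def vw(x,y,z): return VO+x*XV+y*YV+[0,0,z]
QC=down(VY+np.pi/2)   # tool x along vise y
GRIP=61
def hpos(a,y=-188,dz=0): return vw(-55*np.sin(a),y,105+55*np.cos(a)+GRIP+dz)
def turn(a0,a1,rate=150,fmax=60,n=16,stop=None):
    k=max(1,int(np.ceil(abs(a1-a0)/(2*np.pi)*n)));f0=env.read_state()["force"];fm=0;log=[]
    for a in np.linspace(a0,a1,k+1)[1:]:
        env.move_l(hpos(a),rate=rate);s=env.read_state();f=np.linalg.norm(s["force"]-f0);fm=max(fm,f);log.append(int(f))
        if f>fmax: print("force",a,s["force"]-f0);break
    print("turned to",a,"log",log,"width",s["width"],"t",s["time_s"]);return a
E
python3 - <<'E'
from lib import *
a=18.91
env.reach(hpos(a,dz=120),QC); env.move_l(hpos(a),rate=100,f_stop=25)
s=env.read_state();print(s["tool_pos"],hpos(a),s["force"])
set_gripper(10);s=env.read_state();print(s["width"],s["force"],s["grip_force"])
if 18<s["width"]<26: turn(a,a+2*np.pi)
print(env.read_state()["force"],env.read_state()["tool_pos"])
wrist("k1")
E
```

```text
[ 529.78209551 -195.65750138  221.53549925] [ 529.40977573 -195.50626188  220.8995597 ] [ 0.36727871 -0.0620838  -0.56778569]
20.9776356914975 [-0.22426676  0.01652428  0.35678466] 29.997645914554596
turned to 25.193185307179586 log [9, 6, 8, 9, 12, 16, 27, 32, 14, 5, 8, 10, 11, 12, 15, 25] width 21.237237929259972 t 18.0833
[ -2.69493765  -4.16955855 -24.60114844] [ 526.91860058 -194.94782935  219.13038788]
```

Run:
```python
from lib import *
a=18.91+2*np.pi
set_gripper(40);env.hold(.2);set_gripper(10);print(env.read_state()["force"])
a=turn(a,a+4*np.pi,fmax=70)
set_gripper(60);env.move_l(hpos(a,dz=120));print(a)
env.reach(vw(90,-5,540),down(VY));wrist("v3")
env.reach(vw(-90,-5,540),down(VY+np.pi));wrist("v4");print(env.read_state()["time_s"])
def c(t,x0,y0):return cv2.resize(cv2.imread(f"pics/{t}.png")[y0:y0+150,x0:x0+100],None,fx=4,fy=4,interpolation=cv2.INTER_CUBIC)
cv2.imwrite("pics/c3.png",np.hstack([c("v3",200,110),c("v4",200,110)]))
```

```text
[-2.64570992  0.2606333   0.45929667]
turned to 37.75955592153876 log [6, 4, 5, 8, 11, 15, 20, 31, 25, 4, 6, 7, 7, 8, 11, 17, 26, 17, 5, 6, 9, 14, 22, 32, 35, 17, 4, 5, 7, 9, 12, 16, 26] width 21.52148786250885 t 28.9167
37.75955592153876
34.9667
```

View pics/c3.png

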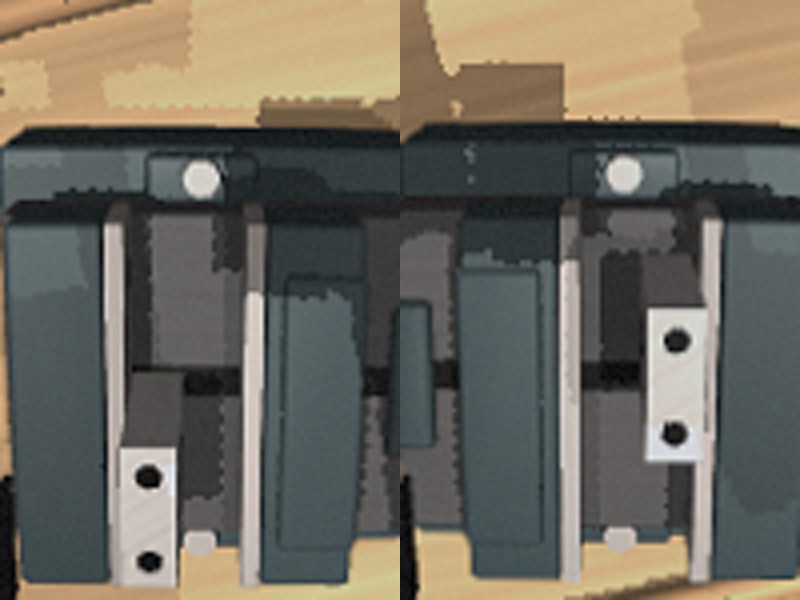

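Run:
```python
from lib import *
t3=load("v3")[1];t4=load("v4")[1];f=lambda p:np.array(p)/4+[200,110]-.375
h=[tri(rays("wrist",f(a),t3),rays("wrist",f(b),t4)) for a,b in (((148,476),(275,433)),((149,562),(277,340)))]
print(np.round(h,1)); c=np.mean(h,0); d=h[0]-h[1]; print(c,np.degrees(np.arctan2(d[1],d[0])))
r=c-VO; print("plate in vise",r@XV,r@YV)
for k,(a,b) in {"F+":((124,205),(695,578)),"M+":((247,205),(580,578))}.items():
    q=tri(rays("wrist",f(a),t3),rays("wrist",f(np.array(b)-[400,0]),t4));print(k,q,(q-VO)@XV,(q-VO)@YV)
env.reach((540,-300,450),down(-np.pi/4));im,tool=wrist("b1")
tp=viewer.camera("top");cv2.imwrite("pics/top1raw.png",tp);print(env.read_state()["time_s"])
cv2.imwrite("pics/b1v.png",np.hstack([cv2.resize(im,(400,300)),cv2.resize(tp[150:300,300:500],(400,300))]))
```

```text
[[572.7   6.4 211.5]
 [537.6  15.1 212. ]]
[555.17143032  10.78209278 211.77888733] -13.954950246256189
plate in vise -26.79015644392592 18.561885499601843
F+ [665.14190333  -3.25600069 153.89946197] 83.39780149675245 30.77609552396852
M+ [653.26060156 -51.9584728  153.77760584] 83.30164174873511 -19.35460240521363
37.75
```

View pics/b1v.png

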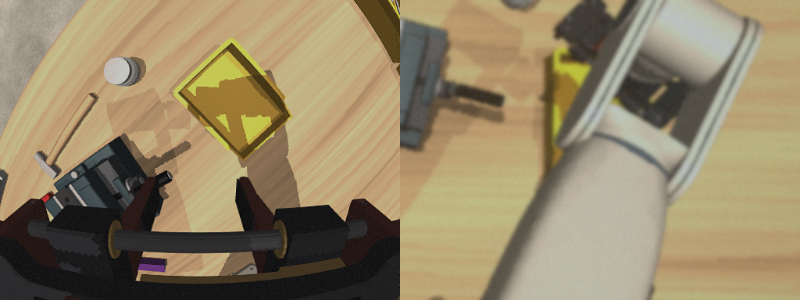

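Run:
```python
from lib import *
t=load("b1")[1]
uv=np.array([(233,38),(291,112),(243,162),(172,95)])/.78125
for z in (50,90): print(onplane("wrist",uv,z,t).round().tolist())
print(onplane("top",np.array([(568,286),(649,289),(640,388),(569,385)])/1.5,90).round().tolist(),onplane("top",np.array([(578,297),(645,298),(633,387),(571,382)])/1.5,4).round().tolist())
c=np.array([555.2,10.8,0]);q=down(VY)
env.reach(c+[0,0,330],q);set_gripper(80)
env.move_l(c+[0,0,194+GRIP],rate=120,f_stop=20);set_gripper(5);s=env.read_state();print(s["width"],s["tool_pos"],s["force"])
if s["width"]>15:
    env.move_l(c+[0,0,400],rate=120);s=env.read_state();print(s["width"],s["force"],s["time_s"])
    env.reach((440,-180,380),down(0));im,tool=wrist("b2");tp=viewer.camera("top");print(env.read_state()["width"],env.read_state()["time_s"])
    cv2.imwrite("pics/b2v.png",np.hstack([cv2.resize(im,(400,300)),cv2.resize(tp[150:300,300:500],(400,300))]))
```

```text
[[615.0, -479.0], [413.0, -465.0], [406.0, -310.0], [618.0, -304.0]]
[[613.0, -469.0], [429.0, -456.0], [421.0, -314.0], [616.0, -309.0]]
[[563.0, -314.0], [560.0, -490.0], [347.0, -465.0], [351.0, -314.0]] [[549.0, -358.0], [550.0, -511.0], [349.0, -479.0], [357.0, -340.0]]
22.060823741549793 [555.17406878  10.78658    254.97161891] [ 0.11736042  0.46093449 -0.15681805]
21.968722347972136 [ 0.11401585 -0.17579957 -4.17787985] 42.6
21.660462336236183 43.6
```

View pics/b2v.png

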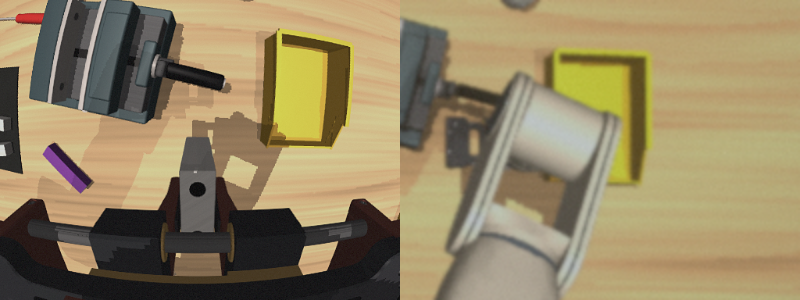

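Run:
```python
from lib import *
t=load("b2")[1]
fl=onplane("wrist",np.array([(280,47),(325,53),(321,140),(268,134)])/.78125,4,t);print(fl.round().tolist(),fl.mean(0))
tp=onplane("top",np.array([(155,48),(252,52)])/2+[300,150],90);print(tp.round())
c=np.array([512,-388]);q=down(np.radians(-1))
env.reach((*c,320),q);s=env.read_state();print(s["width"])
env.move_l((*c,4+74+GRIP+4),rate=120,f_stop=15);print(env.read_state()["tool_pos"],env.read_state()["force"])
set_gripper(60);env.move_l((*c,330),rate=150)
env.reach((*(c-[120,-100]),420),down(0));im,tool=wrist("b3");print(env.read_state()["time_s"])
env.reach((440,200,400),down(np.pi));env.hold(.1);tp=viewer.camera("top");print(env.read_state()["time_s"])
cv2.imwrite("pics/b3v.png",np.hstack([cv2.resize(im,(400,300)),cv2.resize(tp[100:300,100:500],(400,200))[:300] if 0 else cv2.copyMakeBorder(cv2.resize(tp[100:300,100:500],(400,200)),0,100,0,0,0)]))
```

```text
[[603.0, -348.0], [604.0, -455.0], [410.0, -459.0], [422.0, -328.0]] [ 509.77980398 -397.29547204]
[[ 618. -311.]
 [ 614. -470.]]
21.648576872315886
[ 512.41465511 -388.32357635  143.8501855 ] [-0.42759898 -0.12840954 -3.1175212 ]
49.0917
51.05
```

View pics/b3v.png

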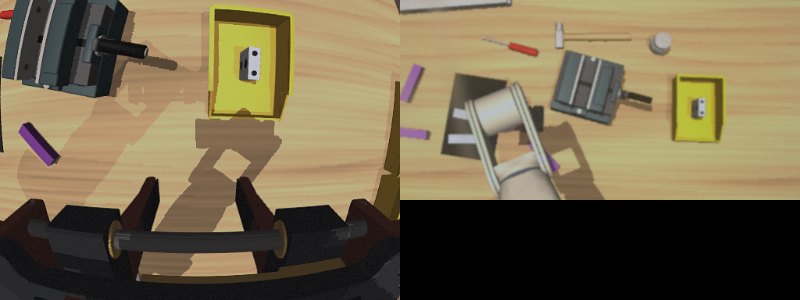

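```bash
cat > bar.py <<'E'
from lib import *
PICK,PLACE=np.radians(-20),np.radians(70)
def plan(c,ang,s=28,gz=28):
    yaw=np.radians(ang);u=np.array([np.cos(yaw),np.sin(yaw),0]);q=down(yaw,PICK);M=R.from_quat(q).as_matrix()
    C=np.array([c[0],c[1],19.]);g=C+s*u;g[2]=gz;tcp=g-GRIP*M[:,2]
    return q,tcp,M.T@(C-tcp)
def target(ct,x,y,z):
    q=down(VY,PLACE);return q,vw(x,y,z)-R.from_quat(q).as_matrix()@ct
E
python3 - <<'E'
from bar import *
for c,ang,x in (((395.6,372),90.5,30),((471.5,360.6),79.9,-30)):
    q,t,ct=plan(c,ang);q2,t2=target(ct,x,8,185)
    print(t.round(),ct.round(1),t2.round())
    for p,o in ((t,q),(t+[0,0,250],q),(t2,q2),(t2+[0,0,150],q2)): print(np.round(env.ik(p,o),2) if env.ik(p,o) is not None else None)
E
```

```text
[395. 421.  85.] [-23.2   0.   79. ] [543.   3. 234.]
[ 0.88  0.75  1.69 -0.27  0.98  1.06]
[ 0.88  0.42  1.59 -0.22  1.41  0.94]
[ 0.12  0.52  2.34  3.56  0.97 -1.69]
[ 0.12  0.12  2.28  3.82  0.56 -2.04]
[480. 409.  85.] [-23.2   0.   79. ] [485.  17. 234.]
[ 0.76  0.81  1.55 -0.23  1.07  1.08]
[ 0.76  0.51  1.45 -0.21  1.47  0.99]
[ 0.2   0.51  2.46  3.61  1.07 -1.65]
[ 0.2   0.03  2.38  3.92  0.6  -2.09]
```

```bash
cat >> bar.py <<'E'
def pick(c,ang):
    q,t,ct=plan(c,ang)
    set_gripper(75);env.reach(t+[0,0,150],q);env.move_l(t,rate=120,f_stop=20)
    print("at",env.read_state()["tool_pos"].round(1),t.round(1));set_gripper(15);s=env.read_state();print("width",s["width"])
    return ct,t,q,s["width"]
E
python3 - <<'E'
from bar import *
ct,t,q,w=pick((395.6,372),90.5)
if 25<w<35:
    env.move_l(t+[0,0,330],rate=200);s=env.read_state();print(s["width"],s["force"],s["time_s"])
    q2,t2=target(ct,30,8,185)
    env.reach(t2+[0,0,170],q2);s=env.read_state();print(s["width"],s["force"],s["tool_pos"],s["time_s"])
    im,_=wrist("p1");sc=viewer.camera("scene")
    cv2.imwrite("pics/p1v.png",np.hstack([cv2.resize(im,(400,300)),cv2.resize(sc[50:275,100:400],(400,300))]))
E
```

```text
at [395.5 421.2  86.1] [395.2 420.9  85.3]
width 29.840941454101415
29.757499008835893 [-0.78027449 -0.32391602 -2.92557711] 57.3417
29.89509891195371 [-1.98803397e-03 -1.71019793e-01 -4.19067539e+00] [543.63268216   2.95936352 404.05639492] 60.7583
```

View pics/p1v.png

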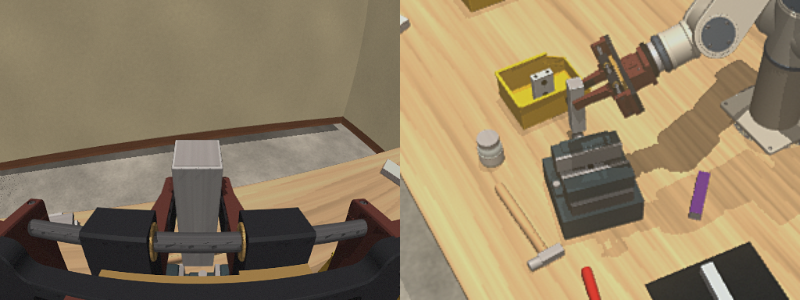

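Run:
```python
from bar import *
ct=plan((395.6,372),90.5)[2]
q2,t2=target(ct,30,8,185)
env.move_l(t2+[0,0,15],rate=120)
r=env.move_l(t2-[0,0,4],rate=30,f_stop=8);s=env.read_state();print(r,s["tool_pos"]-t2,s["force"],s["width"])
set_gripper(60);env.hold(.3)
env.move_l(s["tool_pos"]-100*XV+[0,0,60],rate=150)
env.reach(vw(-110,8,420),down(VY,0.3));im,_=wrist("p2");sc=viewer.camera("scene");print(env.read_state()["time_s"])
cv2.imwrite("pics/p2v.png",np.hstack([cv2.resize(im,(400,300)),cv2.resize(sc[75:225,150:350],(400,300))]))
```

```text
True [ 0.26525576 -0.17986025 -0.32373211] [ 0.28758163 -2.03654386  2.87644836] 29.96056143326648
68.025
```

View pics/p2v.png

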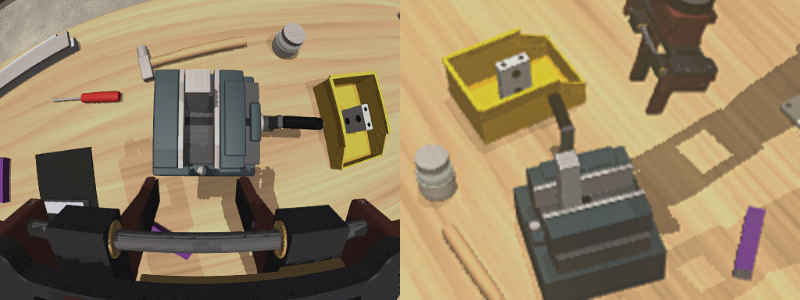

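Run:
```python
from bar import *
ct,t,q,w=pick((471.5,360.6),79.9)
if 25<w<35:
    env.move_l(t+[0,0,330],rate=200);s=env.read_state();print(s["width"],s["force"])
    q2,t2=target(ct,-30,8,185)
    env.reach(t2+[0,0,190],q2);s=env.read_state();print(s["width"],s["force"],s["time_s"])
    im,_=wrist("p3");sc=viewer.camera("scene")
    cv2.imwrite("pics/p3v.png",np.hstack([cv2.resize(im,(400,300)),cv2.resize(sc[50:275,100:400],(400,300))]))
```

```text
at [480.5 409.1  86.2] [480.1 408.7  85.3]
width 30.025568923769825
29.967913721052525 [-0.11667111 -0.15288914 -3.59650451]
30.04597248327301 [ 0.44137291  0.60644342 -2.93273481] 77.55
```

View pics/p3v.png

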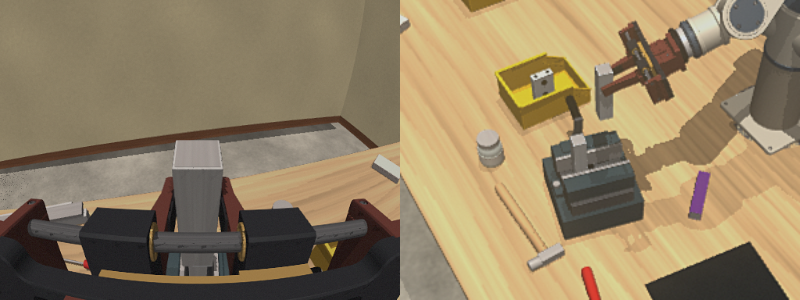

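Run:
```python
from bar import *
ct=plan((471.5,360.6),79.9)[2]
q2,t2=target(ct,-30,8,185)
env.move_l(t2+[0,0,15],rate=120)
r=env.move_l(t2-[0,0,4],rate=30,f_stop=8);s=env.read_state();print(r,s["tool_pos"]-t2,s["force"],s["width"])
set_gripper(60);env.hold(.3)
env.move_l(s["tool_pos"]-100*XV+[0,0,60],rate=150)
env.reach(vw(-110,8,420),down(VY,0.3));im,_=wrist("p4");sc=viewer.camera("scene");print(env.read_state()["time_s"])
cv2.imwrite("pics/p4v.png",np.hstack([cv2.resize(im,(400,300)),cv2.resize(sc[75:225,150:350],(400,300))]))
```

```text
True [ 0.39960227  0.02205174 -0.17059037] [ 0.64112196 -0.02177533  2.31300013] 30.05692909122291Traceback (most recent call last):
  File "<stdin>", line 7, in <module>
station.IKError: the arm cannot follow that straight line within its joint ranges
```

Run:
```python
from bar import *
s=env.read_state()
env.move_l(s["tool_pos"]+[0,0,120],rate=120)
env.reach(vw(-110,8,420),down(VY,0.3));im,_=wrist("p4");sc=viewer.camera("scene");print(env.read_state()["time_s"])
cv2.imwrite("pics/p4v.png",np.hstack([cv2.resize(im,(400,300)),cv2.resize(sc[75:225,150:350],(400,300))]))
```

```text
85.2667
```

View pics/p4v.png

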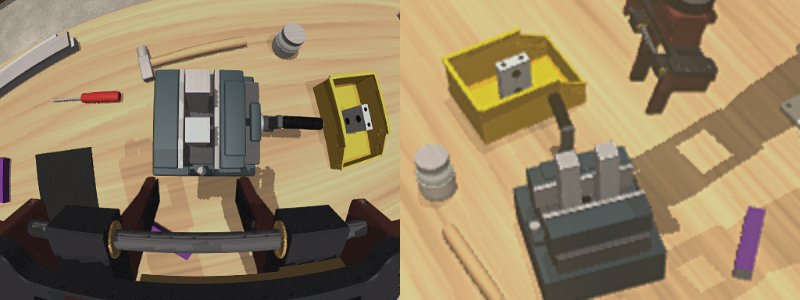

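```bash
cat >> lib.py <<'E'
def slow(a,amin,step=.1,ft=25,rate=60):
    f0=None
    while a>amin:
        a-=step;env.move_l(hpos(a),rate=rate);env.hold(.1);s=env.read_state()
        tan=np.cos(a)*XV+np.sin(a)*np.array([0,0,1]);rad=-np.sin(a)*XV+np.cos(a)*np.array([0,0,1])
        f=s["force"]-F0;r=-f@tan;e=(s["tool_pos"]-hpos(a));print(round(a,2),"tan %.1f rad %.1f"%(r,f@rad),"lag %.1f"%(-e@tan),round(s["width"],1))
        if r>ft or np.linalg.norm(f)>70: break
    return a
E
python3 - <<'E'
import lib
from lib import *
a=37.76
env.reach(hpos(a,dz=140),QC);env.move_l(hpos(a),rate=120,f_stop=25)
lib.F0=env.read_state()["force"];set_gripper(10);print(env.read_state()["width"])
a=turn(a,24.6,fmax=70);
a=slow(a,22.6);print(a,env.read_state()["time_s"])
E
```

```text
21.2566394571709
turned to 24.6 log [9, 11, 9, 9, 7, 5, 3, 7, 4, 5, 7, 8, 11, 18, 22, 7, 5, 6, 9, 8, 7, 7, 9, 6, 3, 1, 3, 6, 8, 14, 28, 12, 6, 8] width 21.447843527924118 t 98.975
24.5 tan -4.0 rad -3.4 lag 0.1 21.2
24.4 tan -4.3 rad -3.4 lag 0.1 21.2
24.3 tan -4.3 rad -3.8 lag 0.1 21.1
24.2 tan -5.7 rad -4.2 lag 0.0 21.1
24.1 tan -4.5 rad -2.9 lag -0.1 21.1
24.0 tan -5.3 rad -3.4 lag -0.2 21.0
23.9 tan -4.8 rad -3.5 lag -0.4 21.1
23.8 tan -4.2 rad -4.0 lag -0.6 21.4
23.7 tan -4.7 rad -3.6 lag -0.8 21.0
23.6 tan -5.1 rad -5.4 lag -1.0 21.3
23.5 tan -2.4 rad -3.8 lag -1.0 21.1
23.4 tan 1.2 rad -5.5 lag -0.8 21.4
23.3 tan 2.6 rad -7.9 lag -0.6 21.3
23.2 tan 4.5 rad -11.6 lag -0.3 21.7
23.1 tan 7.5 rad -13.6 lag 0.0 21.5
23.0 tan 9.8 rad -17.9 lag 0.6 21.1
22.9 tan 10.8 rad -21.2 lag 1.4 21.4
22.8 tan 12.8 rad -24.6 lag 2.4 21.3
22.7 tan 14.0 rad -27.1 lag 3.5 21.0
22.6 tan 14.8 rad -29.5 lag 4.9 21.4
22.599999999999973 105.975
```

Run:
```python
import lib
from lib import *
lib.F0=np.zeros(3)
a=slow(22.6,21.9,ft=24);print(a,env.read_state()["time_s"],env.read_state()["tool_pos"]-hpos(a))
```

```text
22.5 tan 14.7 rad -28.5 lag 6.6 21.2
22.4 tan 16.9 rad -25.8 lag 8.5 21.4
22.3 tan 19.8 rad -20.4 lag 10.5 21.5
22.2 tan 24.1 rad -12.7 lag 12.3 21.1
22.199999999999996 107.375 [10.83976459 -2.89879958  6.38443101]
```

Run:
```python
from lib import *
s=env.read_state();env.move_l(s["tool_pos"],rate=30);print(env.read_state()["force"])
set_gripper(65);s=env.read_state();print(s["tool_pos"],hpos(22.42))
env.move_l(s["tool_pos"]-15*YV,rate=60,f_stop=15);env.move_l(env.read_state()["tool_pos"]+[0,0,280],rate=150,f_stop=20)
env.reach(vw(-110,8,420),down(VY,0.3));im,_=wrist("p5");sc=viewer.camera("scene");print(env.read_state()["time_s"])
cv2.imwrite("pics/p5v.png",np.hstack([cv2.resize(im[60:240,170:410],(400,300)),cv2.resize(sc[75:225,150:350],(400,300))]))
```

```text
[14.70299112 -1.86396772 16.60055711]
[ 558.97651737 -203.05743591  120.86000514] [ 554.86821275 -201.66530599  115.98058234]
113.125
```

View pics/p5v.png

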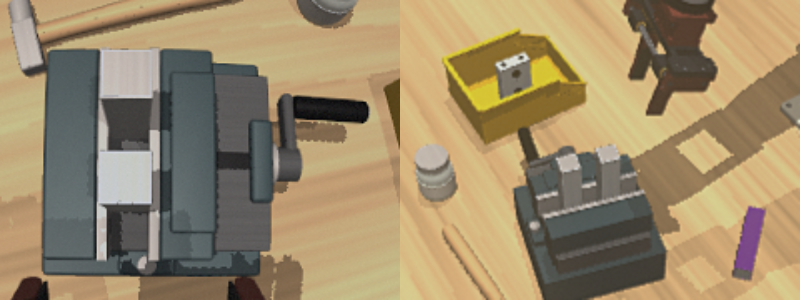

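Run:
```python
from lib import *
t=load("p5")[1]
r1=rays("wrist",(390.8,126.6),t)
for sc in ((211,140),):
    q=tri(r1,rays("scene",sc));r=q-VO;print("free end in vise",r@XV,r@YV,q[2])
set_gripper(0);print(env.read_state()["width"])
p=vw(50,-180,0)
env.reach(p+[0,0,290],QC)
r=env.move_l(p+[0,0,145+80],rate=100,f_stop=15)
z0=225
if not r: r=env.move_l(p+[0,0,80+80],rate=25,f_stop=12)
s=env.read_state();print("contact",r,s["tool_pos"],s["force"])
```

```text
free end in vise 51.261166796990615 -209.60276647758454 94.82568636105887
0.544804725101306
contact True [ 585.01627987 -200.77963463  174.29256769] [0.31322767 0.82121285 7.86879888]
```

Run:
```python
from lib import *
s=env.read_state();p=s["tool_pos"].copy()
for i in range(14):
    p=p-[0,0,2];env.move_l(p,rate=25);env.hold(.08);s=env.read_state();print(s["tool_pos"][2].round(1),s["force"].round(1))
    if s["force"][2]>32: break
print(s["time_s"])
```

```text
173.7 [ 1.2 -0.1  8.2]
172.2 [ 1.7  0.5 10. ]
170.5 [3.4 0.6 9.9]
168.8 [ 4.3  0.2 11.3]
167.1 [ 5.6 -0.8 10.7]
165.4 [ 7.2 -0.2 10.8]
163.6 [ 8.8 -1.  10.9]
161.9 [10.5 -0.8 10.5]
160.0 [12.5 -1.2  8.8]
158.2 [15.4 -1.3  7.7]
156.3 [16.6 -2.8  6.2]
154.2 [19.4 -2.7  3. ]
152.2 [19.7 -3.4  2.8]
150.1 [21.4 -3.   0.6]
123.275
```

Run:
```python
from lib import *
s=env.read_state();p=s["tool_pos"]+12*XV;env.move_l(p,rate=40);p[2]=122;env.move_l(p,rate=60,f_stop=15)
print(env.read_state()["force"].round(1))
for i in range(20):
    p=p-2*XV;env.move_l(p,rate=25);env.hold(.08);s=env.read_state();f=s["force"];print(((s["tool_pos"]-VO)@XV).round(1),(f@XV).round(1),f[2].round(1))
    if f@XV>26: break
print(s["time_s"])
```

```text
[ 8.9 -3.   0.9]
75.3 13.3 2.1
74.7 17.0 2.5
73.7 18.9 3.2
72.4 20.8 2.6
70.8 22.0 2.6
69.2 22.5 3.8
67.5 23.4 3.0
65.7 23.5 4.2
64.0 24.2 4.0
62.3 24.9 4.2
60.5 25.4 4.3
58.8 25.8 2.9
57.3 27.3 2.7
128.9083
```

Run:
```python
from lib import *
env.move_l(env.read_state()["tool_pos"]+25*XV,rate=60);env.move_l(env.read_state()["tool_pos"]+[0,0,230],rate=150)
env.reach(vw(-110,8,420),down(VY,0.3));im,_=wrist("p6");a=load("p5")[0]
for n,i in(("p5",a),("p6",im)):
    m=(cv2.cvtColor(i,cv2.COLOR_BGR2GRAY)[60:220,195:270]>185).astype(np.uint8);k,l,s,c=cv2.connectedComponentsWithStats(m)
    print(n,[(s[j].tolist(),c[j].round(1).tolist()) for j in range(1,k) if s[j,4]>150])
print(env.read_state()["force"],env.read_state()["time_s"])
```

```text
p5 [([35, 30, 31, 29, 671], [49.0, 45.2]), ([33, 73, 33, 83, 1206], [47.0, 108.4])]
p6 [([35, 30, 32, 29, 579], [48.9, 45.7]), ([33, 73, 38, 55, 1176], [49.9, 103.2])]
[-0.42149472  0.28351522  0.77182354] 133.1333
```

Run:
```python
from lib import *
print(workorder.sign_off())
```

```text
the job is handed in; nothing more can be done
None
```

The job is handed in at about 133 s. The plate is in the yellow bin, and both bars from the mat stand upright in the vise with the jaw cranked down on them to roughly 21 N at the handle. That clamp force is inferred from the handle; I could not read the jaw's force on the bars directly, and sign-off returned no verdict.

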